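Find the full tool case by its weight and rack it

TASK

Exactly one of the three identical burgundy cases in the leaning white stand still has its steel pliers inside; the other two are empty. Find the full one by feeling their weight and stand it upright, fully down, in the empty slot of the wooden rack (the one with the green floor). Leave the two empty cases seated in the leaning stand (put back any you lift), let no case fall, and leave the black cases and the other things on the bench alone.

Things in the scene. Friction and masses are not known exactly. Their poses are not given: they have to be found in the camera images.
- case_1: one of three identical closed burgundy cases, 30 mm thick (x), 80 wide (y), 130 tall (z); origin at the centre of its 30 x 80 foot, z to its top end. Starts foot down in a bay of the stand, z leaning 30 deg (0.52 rad) from vertical to the stand's +x. Empty 0.12 to 0.17 kg, full 0.35 to 0.46 kg (contents shift a few mm inside). Any of the three may be the full one: only weight tells
- case_2: one of three identical closed burgundy cases, 30 mm thick (x), 80 wide (y), 130 tall (z); origin at the centre of its 30 x 80 foot, z to its top end. Starts foot down in a bay of the stand, z leaning 30 deg (0.52 rad) from vertical to the stand's +x. Empty 0.12 to 0.17 kg, full 0.35 to 0.46 kg (contents shift a few mm inside). Any of the three may be the full one: only weight tells
- case_3: one of three identical closed burgundy cases, 30 mm thick (x), 80 wide (y), 130 tall (z); origin at the centre of its 30 x 80 foot, z to its top end. Starts foot down in a bay of the stand, z leaning 30 deg (0.52 rad) from vertical to the stand's +x. Empty 0.12 to 0.17 kg, full 0.35 to 0.46 kg (contents shift a few mm inside). Any of the three may be the full one: only weight tells
- stand: white leaning stand on a dark foot plate, 150 x 300 mm, fixed; origin on the table, z up, y along its length; carries the leaning trough
- trough (a point): middle of the trough floor of the stand, axes as the stand's. The trough, 36 mm wide, runs along y and leans 30 deg: it opens up and to +x. Along its lean the wall on the low (+x) side is 60 mm high, on the high side 22 mm. Fins 22 mm high part three bays centred at y = -95, 0, +95 mm, one case in each, resting on the low wall. Top of a seated case: about 160 mm over the table
- rack: upright wooden rack, 200 mm (x) by 104 mm (y), fixed; origin on the table under its middle, z up. Floor 12 mm thick; three slots at x = -70, 0 and +70 mm, each 34 mm wide between walls 6 mm thick and 34 mm high that run along y (96 mm), open at both ends
- free_tag: green strip on the floor of the rack's one empty slot, with green tabs at both ends of the slot; fixed; origin at the centre of that slot's floor (12 mm over the table), axes as the rack's: a racked case stands with its foot centre here and its 30 mm thickness along x. Which slot is empty varies
- black_1: bystander, to be left alone: a black case of the same size (30 x 80 x 130 mm) standing in another slot of the rack, 40 or 110 mm of air from a case in the free slot; origin at the centre of its foot, z up
- black_2: bystander, to be left alone: a black case of the same size (30 x 80 x 130 mm) standing in another slot of the rack, 40 or 110 mm of air from a case in the free slot; origin at the centre of its foot, z up
- loupe: bystander, to be left alone: black eye loupe, 52 mm across, 46 mm high, in front (-x) of the stand; origin at the centre of its underside
- screwdriver: bystander, to be left alone: screwdriver 130 mm long with a red handle, lying in front (-x) of the rack; origin underneath its middle
- screw_tray: bystander, to be left alone: white open tray, 75 x 110 x 18 mm; origin at the centre of its underside
- pliers: bystander, to be left alone: pliers with blue handles, 135 mm long, lying flat; origin near its middle, on the table
- lens_spray: bystander, to be left alone: white bottle with a blue cap, 44 mm across, 120 mm high, beyond the stand and the rack; origin at the centre of its underside
Not all that is in view belongs to the job. There is more than one size of the rack; the one meant has the size given above. Leave any turquoise look-alike of the case_1 alone.

How it is judged:
By the outcome, as a careful person would: the job done as asked, in the order asked, and still so for the second after the job is handed in, with the robot touching nothing.
It also fails if it takes over 67 s, if anything falls off the work surface, if the arm or the gripper's body presses on something with over 40 N, if the wrist force passes 120 N, or if a joint passes its speed limit or range.

ROBOT

A 6-joint arm with a two-finger parallel gripper is mounted at the origin on the work surface. World frame = base frame: x ahead of the robot, y to its left, z up, the work surface at z = 0. Lengths are in m, angles in degrees, forces in N, time in s.
With the tool pointing down it reaches from about 0.25 to 0.725 m from the base axis. Payload 9.7 kg.
Tool frame: the origin (TCP) lies on the centre line of the jaws, within the pads' length; the fingertips stand tip_extent ahead of it and the grasp point (between the pads) lies 3 mm ahead of it (tip_extent is the distance from the TCP to the fingertips, in m); z points along the fingers, y is the line along which they close (so a half turn about z gives the same grasp; the last joint's range is limited). The gripper opens to 85 mm and grips with 20 to 120 N. Pads are 22 mm wide; open, the fingers measure 114 mm over their backs; the gripper's body (76 mm by 85 mm) begins 54 mm behind the grasp point. The pads swing forward as they close: fully open they stand 13 mm farther back than shut.
Start: joints at [67.323, 4.979, 10.078, 95.1, 0, 90], TCP at [0.212, 0.507, 0.253] pointing down, gripper open.
Joint ranges: [-179.16, 179.16], [-48.56, 103.87], [-65.8, 70.77], [-126.05, 130.52], [-82.76, 87.17], [-180, 180]. Speed limits (degrees/s): [127.2, 127.2, 147.25, 180, 180, 180].

INTERFACE

Orientations are given as [roll, pitch, yaw] about the fixed x, y, z axes, in that order (R = Rz(yaw) Ry(pitch) Rx(roll)).
In Python, from workcell import * gives the robot as it stands.
- The arm moves only by the tool servo_tool, never from a script. Its argument "rows" is a list of rows, each an object with "offset": the shift along the tool's x, y, z as a fraction of full scale, a list of three; "yaw": the turn about the tool's z as a fraction of full scale; "claw": the closure, from 0 (fully open) to 1 (shut). A call has 1 to 12 rows; each row is the pose to reach, as a shift and turn from the pose commanded when the call began, along the tool's axes at that moment, turning the shorter way round; what a row does not reach only later rows make up. Full scale, the value 1, is 0.1 m for a shift and pi rad for a turn. A row lasts 1/8 s, in which the tool goes at most 62.5 mm and 10.7 degrees, less where a joint would pass 70% of its speed; a pose out of reach is approached as far as the arm can. A call with a number of a shift or a turn outside -1 to 1 is refused whole. A call with a gripper value outside its range is refused whole. The fingers move at their own pace and stop on an object; "squeeze" is the grip in N (left out, the last holds). Time passes only in rows, so rows that repeat a pose let the fingers close. It gives the time, the measured TCP pose, the force, the opening and the grip force at its end, in the units of the state.
- get_obs(): the state, without advancing time (a new reading comes with each control period).
- camera(name): name is "side" or "top" or "wrist"; returns (picture, depth): 400x640x3 uint8, red, green, blue; 400x640 float32, m along the optical axis (not along the pixel's ray), 0 where there is no reading.
- camera_info(name): a dict with "fx", "fy", "cx", "cy" (pixels), "cam_to_world" (4x4, takes a point from camera to world coordinates); the wrist camera has in their place "hand_eye" (4x4, takes a point from camera to tool coordinates, whose origin is the TCP and whose axes are the flange's). Camera axes: x right, y up, looking along -z (the intrinsics and any distortion apply to the point x, -y, -z); pixel columns grow to the right and rows downward; lengths in m; the calibration is good to about 2 mm. A picture is of the moment at which its call begins: read the wrist's pose just before it. camera_info takes no time and is no camera call.
- job_done(): hands the job in; it is judged then, once.
The state is a dict: "time": time; "q": joint angles; "qd": joint speeds; "joint_efforts": joint torques, N m; "ee_pos": TCP position; "tcp_rot": TCP orientation; "wrist_force": force on the tool from outside, world axes, zero at the start; "torque": the same for the moment, N m; "opening": finger opening in m; "grasp_force": force on a finger pad.
Only numpy, scipy, OpenCV 4.12 (cv2) and the standard library are available. Lean on these libraries where they do the work, as an engineer would, in place of code of your own. Each camera call takes 0.05 s, during which the arm holds its last target. There are 200 camera calls.

## Working session

There is one attempt and no reset: what is moved stays moved. The work goes in short steps, Python scripts to look and compute and a tool call to move; the robot and the scene stay as the last step left them, time stands still between calls to the robot, and variables do not carry over. Pictures are saved under pics/ and viewed, at most 10 in all, crops included, and the job is handed in when it is done.

Besides the shell and the picture viewer there is one more tool, called after "Emit:" as name(argument=value, ...) on one line, values as JSON. servo_tool: Moves the arm, as the interface text tells. Its arguments: {"type":"object","properties":{"rows":{"type":"array"},"squeeze":{"type":"number"}},"required":["rows"]}

```bash
ls; mkdir -p pics
cat > h.py <<'E'
from workcell import *
import numpy as np, cv2
def pts(name):
    o=get_obs() if name=="wrist" else None
    im,d=camera(name); c=camera_info(name)
    v,u=np.mgrid[0:400,0:640]
    P=np.stack([(u-c["cx"])/c["fx"]*d,-(v-c["cy"])/c["fy"]*d,-d,np.ones_like(d)],-1)
    if name!="wrist": M=np.array(c["cam_to_world"])
    else:
        from scipy.spatial.transform import Rotation as R
        T=np.eye(4);T[:3,:3]=R.from_euler('xyz',o["tcp_rot"],degrees=True).as_matrix();T[:3,3]=o["ee_pos"]
        M=T@np.array(c["hand_eye"])
    W=(P@M.T)[...,:3]; W[d==0]=np.nan
    return im,d,W
E
python3 - <<'E'
from h import *
print(get_obs())
for n in ["top","side","wrist"]:
    im,d,W=pts(n); np.savez(f"{n}.npz",im=im,d=d,W=W)
    cv2.imwrite(f"pics/{n}0.png",im[...,::-1]); print(n,camera_info(n))
E
```

```text
pics
{'time': 0.0, 'q': array([ 6.73220172e+01,  5.01105819e+00,  1.00325557e+01,  9.50979023e+01,
       -2.11076172e-03,  8.99991093e+01]), 'qd': array([-0.00947135,  0.02256722,  0.08442022,  0.03124907,  0.05608776,
        0.04022485]), 'joint_efforts': array([ 2.57714295e-03, -5.20384991e+01,  4.64806044e+01,  1.60905684e-02,
       -2.77890035e-05,  1.48983435e-05]), 'ee_pos': array([0.21198545, 0.50728989, 0.25256644]), 'tcp_rot': array([-1.79923595e+02,  2.10957206e-03,  1.57322911e+02]), 'wrist_force': array([ 0.31705301, -0.13265566,  0.7360045 ]), 'torque': array([-0.03862451,  0.03223483,  0.01049926]), 'grasp_force': 0.0, 'opening': 0.08550985230561028}
top {'fx': 363.5067604204809, 'fy': 363.5067604204809, 'cx': 316.1791129791215, 'cy': 199.08572042253007, 'cam_to_world': array([[ 0.00316777,  0.98545628, -0.16989963,  0.30619574],
       [-0.99985814,  0.00593196,  0.01576436,  0.00489157],
       [ 0.01654293,  0.16982559,  0.98533527,  1.090688  ],
       [ 0.        ,  0.        ,  0.        ,  1.        ]])}
side {'fx': 439.8181869166303, 'fy': 439.8181869166303, 'cx': 317.90059746775097, 'cy': 192.7891051894975, 'cam_to_world': array([[-0.79053332,  0.41545726, -0.44994703, -0.20790432],
       [-0.61200686, -0.5089762 ,  0.60530227,  0.95902359],
       [ 0.02246489,  0.75388228,  0.65662534,  1.09403247],
       [ 0.        ,  0.        ,  0.        ,  1.        ]])}
wrist {'fx': 317.42397894886176, 'fy': 317.42397894886176, 'cx': 315.9607581243945, 'cy': 202.4755435768648, 'hand_eye': array([[-1.08183246e-03,  9.44333880e-01,  3.28986858e-01,
         8.56774591e-02],
       [ 9.99999354e-01,  9.07144318e-04,  6.84479156e-04,
         1.12311592e-03],
       [ 3.47938299e-04,  3.28987386e-01, -9.44334252e-01,
        -1.20173754e-01],
       [ 0.00000000e+00,  0.00000000e+00,  0.00000000e+00,
         1.00000000e+00]])}
```

View pics/top0.png

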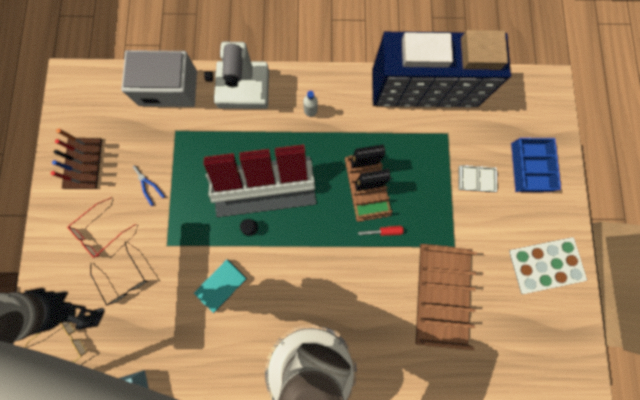

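View pics/side0.png

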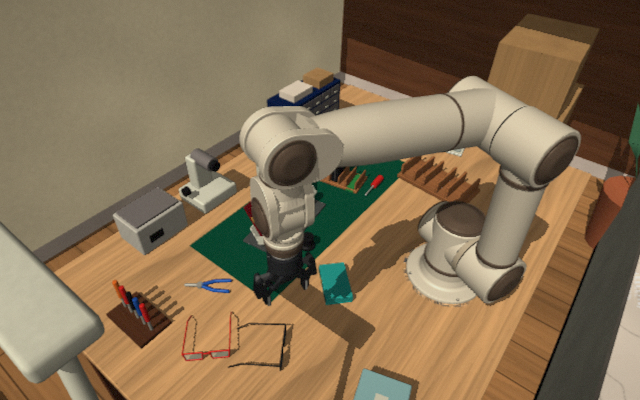

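The top view shows the three burgundy cases near (222,172), (257,167) and (291,163) in the white stand. The rack is near (370,183), with its green free slot at (375,210) at the robot-side end, and the two black cases are behind it. The side view is mostly blocked by the arm. It shows the green slot near (355,182).

Run:
```python
from h import *
z=np.load("top.npz"); im,W=z["im"],z["W"]
hsv=cv2.cvtColor(im,cv2.COLOR_RGB2HSV)
H,S,V=[hsv[...,i].astype(int) for i in range(3)]
np.set_printoptions(precision=4,suppress=True)
roi=np.zeros((400,640),bool); roi[125:235,190:430]=1
red=((H>165)|(H<8))&(S>120)&(V<150)&roi
red[:, 330:]=0
n,l,st,c=cv2.connectedComponentsWithStats(red.astype(np.uint8))
for i in range(1,n):
    if st[i,4]<100: continue
    P=W[l==i]; P=P[~np.isnan(P[:,0])]
    print("case",st[i],"zmax",np.percentile(P[:,2],[2,50,90,98]))
    A=P-P.mean(0)
    # split by local colour/normal : print highest strip
    top=P[P[:,2]>np.percentile(P[:,2],98)-0.012]
    r=cv2.minAreaRect(top[:,:2].astype(np.float32)*1000); print(" top strip mean",top.mean(0),"rect",r)
    r=cv2.minAreaRect(P[:,:2].astype(np.float32)*1000); print(" all rect",r)
grn=(H>45)&(H<75)&(S>120)&(V>90)&roi
n,l,st,c=cv2.connectedComponentsWithStats(grn.astype(np.uint8))
for i in range(1,n):
    if st[i,4]<30: continue
    P=W[l==i]; print("green",st[i],np.nanmean(P,0),cv2.minAreaRect(P[~np.isnan(P[:,0]),:2].astype(np.float32)*1000))
blk=(V<45)&roi; blk[:,:335]=0
n,l,st,c=cv2.connectedComponentsWithStats(blk.astype(np.uint8))
for i in range(1,n):
    if st[i,4]<80: continue
    P=W[l==i]; P=P[P[:,2]>0.12];
    if len(P)>10: print("black",st[i],P.mean(0),cv2.minAreaRect(P[:,:2].astype(np.float32)*1000))
wh=(S<60)&(V>120)&roi; wh[:,325:]=0
P=W[wh]; P=P[(P[:,2]>0.01)&(P[:,2]<.1)]; print("white",len(P),P.mean(0),cv2.minAreaRect(P[:,:2].astype(np.float32)*1000))
cv2.imwrite("pics/crop.png",cv2.resize(im[130:230,195:400,::-1],(800,390),interpolation=cv2.INTER_CUBIC))
# height profile along column through each case
for u in (224,258,292): print(u,[tuple(np.round(W[v,u],3)) for v in range(146,216,4)])
```

```text
case [275 145  32  37 949] zmax [0.0722 0.132  0.1577 0.1615]
 top strip mean [0.5939 0.0603 0.1558] rect ((595.1618041992188, 61.02655029296875), (33.351505279541016, 77.41341400146484), 7.451108455657959)
 all rect ((598.024169921875, 61.338836669921875), (127.8006820678711, 77.10460662841797), 9.76049518585205)
case [240 150  34  37 979] zmax [0.0732 0.1314 0.1576 0.1612]
 top strip mean [0.5806 0.1546 0.1558] rect ((582.5, 154.06231689453125), (32.93494415283203, 77.93768310546875), 7.567601680755615)
 all rect ((561.8157348632812, 150.97438049316406), (78.43219757080078, 77.98138427734375), 8.426421165466309)
case [ 204  154   38   37 1010] zmax [0.0717 0.1313 0.1581 0.161 ]
 top strip mean [0.5676 0.247  0.1558] rect ((569.7100830078125, 247.85389709472656), (31.9294490814209, 79.75701141357422), 7.666267395019531)
 all rect ((572.5660400390625, 248.2176971435547), (126.27886199951172, 79.9017333984375), 7.265260219573975)
green [359 203  28  11 197] [ 0.4669 -0.1803  0.014 ] ((467.00225830078125, -180.13658142089844), (22.5201358795166, 82.4935302734375), 10.432217597961426)
b
[... 2927 characters left out ...]
p.float64(0.557), np.float64(0.057), np.float64(0.108)), (np.float64(0.549), np.float64(0.057), np.float64(0.095)), (np.float64(0.541), np.float64(0.058), np.float64(0.082)), (np.float64(0.532), np.float64(0.058), np.float64(0.067)), (np.float64(0.52), np.float64(0.058), np.float64(0.069)), (np.float64(0.511), np.float64(0.059), np.float64(0.056)), (np.float64(0.508), np.float64(0.061), np.float64(0.009)), (np.float64(0.496), np.float64(0.061), np.float64(0.005)), (np.float64(0.484), np.float64(0.061), np.float64(0.005)), (np.float64(0.471), np.float64(0.06), np.float64(0.01)), (np.float64(0.46), np.float64(0.061), np.float64(-0.0)), (np.float64(0.448), np.float64(0.06), np.float64(-0.001))]
```

View pics/crop.png

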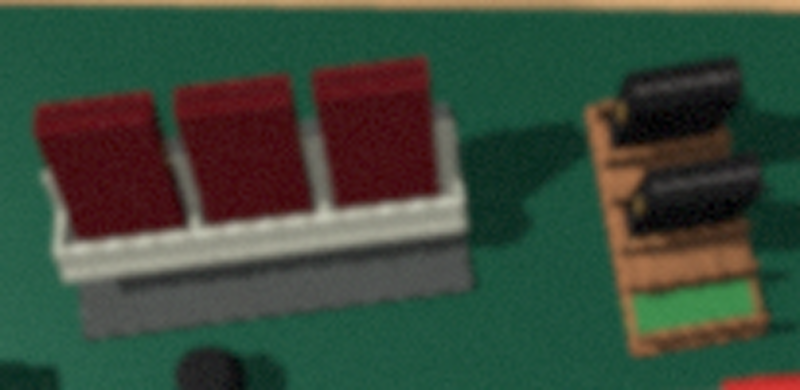

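The crop shows the three cases leaning away from the robot, and the rack's green slot is its nearest one. The stand yaw is about 7.7° and the rack yaw about 10.4°. Case top edges are at z of about 0.161 m and the slot floor at about 0.013 m, both as expected. The tool stays vertical, so I'll grip across the thickness.

Emit:
servo_tool(rows=[{"offset": [-1, -0.25, 0], "yaw": 0.331, "claw": 0}, {"offset": [-1, -0.25, 0], "yaw": 0.331, "claw": 0}, {"offset": [-1, -0.25, 0], "yaw": 0.331, "claw": 0}, {"offset": [-1, -0.25, 0], "yaw": 0.331, "claw": 0}, {"offset": [-1, -0.25, 0], "yaw": 0.331, "claw": 0}, {"offset": [-1, -0.25, 0], "yaw": 0.331, "claw": 0}], squeeze=25)

```text
time: 0.9
ee_pos: [0.2947, 0.4457, 0.253]
tcp_rot: [-180.0, 0.0, 97.5]
wrist_force: [0.9, 0.7, 1.0]
opening: 0.0857
grasp_force: 0.0
```

```bash
cat >> h.py <<'E'
def to(p,yaw=None):
    "offset (full scale) and yaw fraction from the measured pose to world target"
    from scipy.spatial.transform import Rotation as R
    o=get_obs(); r=R.from_euler('xyz',o["tcp_rot"],degrees=True)
    y=None if yaw is None else ((-(yaw-o["tcp_rot"][2])+180)%360-180)/180
    return np.round(r.inv().apply(np.array(p)-o["ee_pos"])/0.1,3),y
E
python3 - <<'E'
from h import *
import workcell
print([(k,getattr(workcell,k)) for k in dir(workcell) if not k.startswith('_') and not callable(getattr(workcell,k))])
o=get_obs();print(o["time"],o["ee_pos"],o["tcp_rot"],o["q"],o["wrist_force"],camera_info("wrist").keys())
print(to([.5658,.2473,.25],97.7))
E
```

```text
[('tip_extent', 0.022)]
0.9 [0.29469016 0.4457371  0.25299692] [-1.79977815e+02  2.29114578e-02  9.74709894e+01] [5.65292553e+01 2.84041778e+00 7.78843831e+00 9.49798652e+01
 1.74468487e-03 1.39058270e+02] [0.94575158 0.67840489 0.97487719] dict_keys(['fx', 'fy', 'cx', 'cy', 'hand_eye'])
(array([-2.32,  2.43,  0.03]), np.float64(-0.0012722809988559903))
```

Emit:
servo_tool(rows=[{"offset": [-0.39, 0.4, 0], "yaw": 0, "claw": 0}, {"offset": [-0.8, 0.8, 0], "yaw": 0, "claw": 0}, {"offset": [-0.8, 0.8, 0], "yaw": 0, "claw": 0}])

```text
time: 1.27
ee_pos: [0.387, 0.3752, 0.2528]
tcp_rot: [-180.0, 0.0, 97.5]
wrist_force: [0.1, -0.1, 0.6]
opening: 0.0857
grasp_force: 0.0
```

Emit:
servo_tool(rows=[{"offset": [-0.4, 0.4, 0], "yaw": 0, "claw": 0}, {"offset": [-0.8, 0.8, 0], "yaw": 0, "claw": 0}, {"offset": [-0.8, 0.8, 0], "yaw": 0, "claw": 0}])

```text
time: 1.65
ee_pos: [0.4765, 0.3073, 0.2525]
tcp_rot: [-180.0, 0.0, 97.5]
wrist_force: [-1.0, -0.2, -0.4]
opening: 0.0853
grasp_force: 0.0
```

Run:
```python
from h import *
o=get_obs();print(o["time"],o["ee_pos"],o["tcp_rot"],o["wrist_force"])
im,d,W=pts("wrist"); cv2.imwrite("pics/w1.png",im[...,::-1]); np.savez("w1.npz",im=im,W=W)
hsv=cv2.cvtColor(im,cv2.COLOR_RGB2HSV);H,S,V=[hsv[...,i].astype(int) for i in range(3)]
red=((H>165)|(H<8))&(S>120)&(V<170)&(W[...,0]>.48)&(W[...,2]>.06)
n,l,st,c=cv2.connectedComponentsWithStats(cv2.erode(red.astype(np.uint8),np.ones((3,3))))
for i in range(1,n):
    if st[i,4]<300: continue
    P=W[l==i]; hi=np.percentile(P[:,2],99); T=P[P[:,2]>hi-.006]
    e=np.array([.991,.134,0]);f=np.array([-.134,.991,0])
    print(st[i],"zhi",hi,"edge mean",T.mean(0),"y' range",np.percentile(P@f,[.5,99.5]),"x' of edge",np.median(T@e))
    r=cv2.minAreaRect(P[P[:,2]>hi-.013][:,:2].astype(np.float32)*1000);print(r)
print(to([.5658,.2473,.25],97.7))
```

```text
1.65 [0.47646222 0.3072794  0.2525169 ] [-1.79954515e+02  3.91647509e-02  9.75436360e+01] [-0.95206322 -0.18686775 -0.36550717]
[  335   210   109   179 11723] zhi 0.1593318032586728 edge mean [0.56676142 0.22286184 0.15814538] y' range [0.01512672 0.21106199] x' of edge 0.5905935015058026
((567.5591430664062, 239.21144104003906), (53.850948333740234, 183.59793090820312), 17.160612106323242)
(array([-0.725,  0.817,  0.027]), np.float64(-0.0004822289177007456))
```

View pics/w1.png

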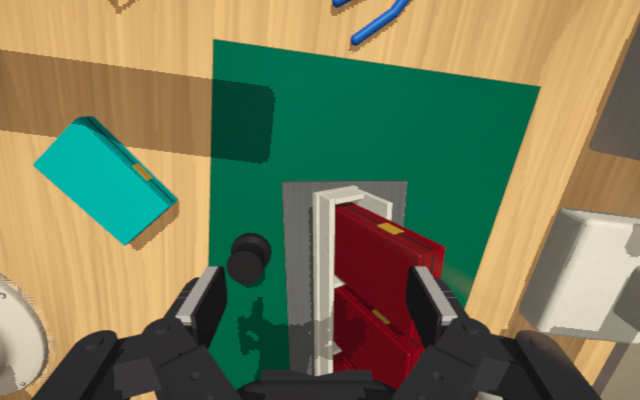

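The wrist view shows the end case (clasp at (390,228), hinge edge toward (440,245)) between the open jaws' columns. Edge height is 0.159 and its position agrees with the top view to about 2 mm.

Emit:
servo_tool(rows=[{"offset": [-0.35, 0.41, 0.25], "yaw": 0, "claw": 0}, {"offset": [-0.71, 0.82, 0.5], "yaw": 0, "claw": 0}, {"offset": [-0.71, 0.82, 0.5], "yaw": 0, "claw": 0}, {"offset": [-0.71, 0.82, 0.75], "yaw": 0, "claw": 0}, {"offset": [-0.71, 0.82, 1.0], "yaw": 0, "claw": 0}, {"offset": [-0.71, 0.82, 1.0], "yaw": 0, "claw": 0}], squeeze=20)

```text
time: 2.45
ee_pos: [0.5636, 0.2508, 0.1521]
tcp_rot: [-179.8, 0.0, 97.9]
wrist_force: [0.3, 0.7, 0.6]
opening: 0.0854
grasp_force: 0.0
```

Emit:
servo_tool(rows=[{"offset": [0, 0, 0], "yaw": 0, "claw": 0.55}, {"offset": [0, 0, 0], "yaw": 0, "claw": 0.7}, {"offset": [0, 0, 0], "yaw": 0, "claw": 0.8}, {"offset": [0, 0, 0], "yaw": 0, "claw": 0.8}])

```text
time: 2.95
ee_pos: [0.5662, 0.2499, 0.1546]
tcp_rot: [179.9, -0.1, 97.7]
wrist_force: [1.8, 1.1, 6.4]
opening: 0.0395
grasp_force: 19.8
```

Emit:
servo_tool(rows=[{"offset": [0, -0.06, -0.03], "yaw": 0, "claw": 0.8}, {"offset": [0, -0.12, -0.07], "yaw": 0, "claw": 0.8}, {"offset": [0, -0.18, -0.1], "yaw": 0, "claw": 0.8}, {"offset": [0, -0.24, -0.14], "yaw": 0, "claw": 0.8}, {"offset": [0, -0.3, -0.2], "yaw": 0, "claw": 0.8}, {"offset": [0, -0.3, -0.2], "yaw": 0, "claw": 0.8}])

```text
time: 3.7
ee_pos: [0.5364, 0.2457, 0.175]
tcp_rot: [179.8, -0.0, 97.7]
wrist_force: [1.5, 0.3, 11.2]
opening: 0.032
grasp_force: 22.8
```

Emit:
servo_tool(rows=[{"offset": [0, -0.06, -0.06], "yaw": 0, "claw": 0.8}, {"offset": [0, -0.12, -0.12], "yaw": 0, "claw": 0.8}, {"offset": [0, -0.16, -0.2], "yaw": 0, "claw": 0.8}, {"offset": [0, -0.2, -0.3], "yaw": 0, "claw": 0.8}, {"offset": [0, -0.2, -0.4], "yaw": 0, "claw": 0.8}, {"offset": [0, -0.2, -0.5], "yaw": 0, "claw": 0.8}, {"offset": [0, -0.2, -0.5], "yaw": 0, "claw": 0.8}, {"offset": [0, -0.2, -0.5], "yaw": 0, "claw": 0.8}])

```text
time: 4.7
ee_pos: [0.516, 0.2428, 0.2233]
tcp_rot: [180.0, -0.0, 97.7]
wrist_force: [-1.4, -1.4, -0.3]
opening: 0.0172
grasp_force: 0.0
```

Run:
```python
from h import *
F=[]
for k in range(4):
    im,d,W=pts(["side","side","wrist","wrist"][k]); o=get_obs(); F.append(np.r_[o["wrist_force"],o["torque"]])
    if k==0: cv2.imwrite("pics/s2.png",im[130:330,180:400][...,::-1].repeat(2,0).repeat(2,1))
print(o["time"],o["ee_pos"]); print(np.round(F,2))
```

```text
4.9 [0.51592356 0.24278346 0.22296493]
[[ 0.59 -0.01 -0.02  0.03 -0.03 -0.  ]
 [ 0.8  -0.39  0.04 -0.01  0.05 -0.02]
 [ 0.26  0.29  1.04 -0.   -0.02  0.  ]
 [ 0.34 -0.89 -0.51 -0.04 -0.04 -0.03]]
```

View pics/s2.png

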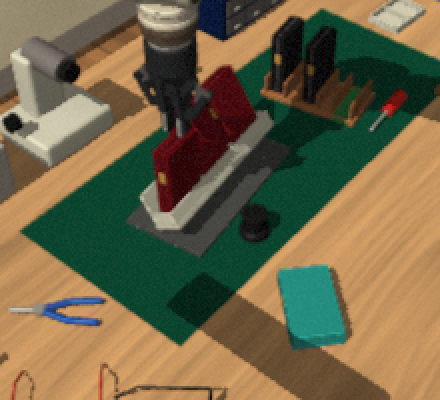

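The side view shows the jaws empty above the stand and all three cases still in it, so the shallow grip slipped off. I'll check the cases' poses and grip deeper.

```bash
cat >> h.py <<'E'
e=np.array([.991,.134,0]);f=np.array([-.134,.991,0])
def prof(names=("top","side"),yc=(.170,.075,-.019)):
    for n in names:
        im,d,W=pts(n); hsv=cv2.cvtColor(im,cv2.COLOR_RGB2HSV);H,S,V=[hsv[...,i].astype(int) for i in range(3)]
        m=((H>165)|(H<8))&(S>120)&(V<170)
        P=W[m]; P=P[(P[:,2]>.05)]
        for y in yc:
            Q=P[abs(P@f-y)<.03]; Q=Q[abs(Q@e-.58)<.1]
            if len(Q)<20: print(n,y,"few");continue
            hi=np.percentile(Q[:,2],99)
            print(n,y,"n",len(Q),"top z",hi.round(4),"x' at top",np.median((Q@e)[Q[:,2]>hi-.004]).round(4),"x' near z=.1",np.round(np.median((Q@e)[abs(Q[:,2]-.1)<.006]),4),"y' rng",np.percentile((P[abs(P@f-y)<.047]@f),[1,99]).round(4))
E
python3 -c "
from h import *
prof()
o=get_obs();print(o['time'],o['ee_pos'],o['ee_pos']@e,o['ee_pos']@f)"
```

```text
top 0.17 n 287 top z 0.2722 x' at top 0.5291 x' near z=.1 0.5323 y' rng [0.1294 0.1847]
top 0.075 n 770 top z 0.1627 x' at top 0.592 x' near z=.1 0.5551 y' rng [0.0374 0.112 ]
top -0.019 n 762 top z 0.162 x' at top 0.5928 x' near z=.1 0.5556 y' rng [-0.0561  0.0173]
side 0.17 n 391 top z 0.215 x' at top 0.5214 x' near z=.1 0.5341 y' rng [0.1308 0.211 ]
side 0.075 n 280 top z 0.1579 x' at top 0.5935 x' near z=.1 0.5578 y' rng [0.0356 0.114 ]
side -0.019 n 395 top z 0.1615 x' at top 0.5941 x' near z=.1 0.5578 y' rng [-0.0598  0.0214]
5.0 [0.51595064 0.24278507 0.22305199] 0.5438402806702084 0.17146262072150337
```

Run:
```python
from h import *
for n in ("side","top"):
    im,d,W=pts(n); hsv=cv2.cvtColor(im,cv2.COLOR_RGB2HSV);H,S,V=[hsv[...,i].astype(int) for i in range(3)]
    m=((H>165)|(H<8))&(S>150)&(V<170)&(V>40); P=W[m]; P=P[(abs(P@f-.17)<.06)&(abs(P@e-.56)<.08)]
    for z in np.arange(.06,.2,.008):
        Q=P[abs(P[:,2]-z)<.004]
        if len(Q)>3: print(n,z.round(3),len(Q),np.percentile(Q@e,[5,50,95]).round(4),np.percentile(Q@f,[5,95]).round(3))
```

```text
side 0.06 8 [0.5402 0.5496 0.557 ] [0.205 0.209]
side 0.068 23 [0.5339 0.5413 0.5553] [0.112 0.209]
side 0.076 35 [0.5324 0.5348 0.5483] [0.128 0.209]
side 0.084 34 [0.5312 0.5342 0.5522] [0.134 0.209]
side 0.092 42 [0.5325 0.5351 0.5551] [0.133 0.21 ]
side 0.1 38 [0.5324 0.5349 0.5523] [0.135 0.209]
side 0.108 38 [0.5324 0.5355 0.5523] [0.136 0.209]
side 0.116 32 [0.5327 0.5352 0.5532] [0.139 0.21 ]
side 0.124 32 [0.5337 0.535  0.5384] [0.139 0.207]
side 0.132 31 [0.5335 0.5358 0.5585] [0.133 0.209]
side 0.14 39 [0.5338 0.5357 0.5608] [0.132 0.209]
side 0.148 46 [0.5339 0.5365 0.5621] [0.133 0.209]
side 0.156 39 [0.534  0.5369 0.5549] [0.138 0.209]
side 0.164 40 [0.5346 0.5373 0.5579] [0.137 0.209]
side 0.172 50 [0.5344 0.5371 0.561 ] [0.139 0.209]
side 0.18 123 [0.5361 0.5465 0.5616] [0.137 0.206]
top 0.1 5 [0.532  0.5324 0.5547] [0.115 0.178]
top 0.124 4 [0.533  0.5333 0.5338] [0.151 0.181]
top 0.132 4 [0.5327 0.5334 0.5338] [0.154 0.161]
top 0.148 8 [0.5334 0.5341 0.612 ] [0.111 0.176]
top 0.156 8 [0.5533 0.5975 0.6078] [0.11  0.139]
top 0.164 14 [0.5341 0.5347 0.594 ] [0.112 0.163]
top 0.172 14 [0.534  0.5348 0.5626] [0.135 0.166]
top 0.18 171 [0.535  0.5482 0.56  ] [0.132 0.17 ]
```

The case is standing almost upright in the trough (tilt about 2°, top at 0.181, centre x' 0.549). I'll open, lower over it and grip deeper.

Emit:
servo_tool(rows=[{"offset": [0, 0.06, 0], "yaw": 0, "claw": 0.2}, {"offset": [0, 0.06, 0], "yaw": 0, "claw": 0.2}, {"offset": [0, 0.06, 0], "yaw": 0, "claw": 0.2}, {"offset": [0, 0.06, 0], "yaw": 0, "claw": 0.2}, {"offset": [0, 0.06, 0.2], "yaw": 0, "claw": 0.2}, {"offset": [0, 0.06, 0.4], "yaw": 0, "claw": 0.2}, {"offset": [0, 0.06, 0.65], "yaw": 0, "claw": 0.2}, {"offset": [0, 0.06, 0.65], "yaw": 0, "claw": 0.5}, {"offset": [0, 0.06, 0.65], "yaw": 0, "claw": 0.8}, {"offset": [0, 0.06, 0.65], "yaw": 0, "claw": 0.8}, {"offset": [0, 0.06, 0.65], "yaw": 0, "claw": 0.8}], squeeze=30)

```text
time: 6.48
ee_pos: [0.5218, 0.2438, 0.1594]
tcp_rot: [180.0, -0.0, 97.8]
wrist_force: [-5.7, 0.2, 7.2]
opening: 0.03
grasp_force: 30.8
```

Emit:
servo_tool(rows=[{"offset": [0, 0, -0.1], "yaw": 0, "claw": 0.8}, {"offset": [0, 0, -0.2], "yaw": 0, "claw": 0.8}, {"offset": [0, 0, -0.3], "yaw": 0, "claw": 0.8}, {"offset": [0, 0, -0.3], "yaw": 0, "claw": 0.8}, {"offset": [0, 0, -0.3], "yaw": 0, "claw": 0.8}, {"offset": [0, 0, -0.3], "yaw": 0, "claw": 0.8}])

```text
time: 7.22
ee_pos: [0.5218, 0.2436, 0.1878]
tcp_rot: [-180.0, 0.0, 97.7]
wrist_force: [-0.8, 0.1, -2.1]
opening: 0.03
grasp_force: 29.8
```

Run:
```python
from h import *
F=[]
for k in range(8):
    camera("side"); o=get_obs(); F.append(np.r_[o["wrist_force"],o["torque"]])
print(o["time"],o["ee_pos"],o["opening"],o["grasp_force"]); print(np.round(np.mean(F,0),2),np.round(np.std(F,0),2))
```

```text
7.625 [0.52198253 0.24360571 0.18824095] 0.029759313304773733 29.78016972541809
[-0.06 -0.15 -1.56 -0.    0.01  0.  ] [0.2  0.47 0.33 0.03 0.03 0.02]
```

It weighs 1.56 N (about 0.16 kg), so it is empty. I'll put it back, letting it lean under finger control.

Emit:
servo_tool(rows=[{"offset": [0, 0, 0.1], "yaw": 0, "claw": 0.8}, {"offset": [0, 0, 0.2], "yaw": 0, "claw": 0.8}, {"offset": [0, 0, 0.28], "yaw": 0, "claw": 0.8}, {"offset": [0, 0, 0.28], "yaw": 0, "claw": 0.8}, {"offset": [0, 0, 0.28], "yaw": 0, "claw": 0.5}, {"offset": [0, 0, 0.28], "yaw": 0, "claw": 0.46}, {"offset": [0, 0.1, 0.28], "yaw": 0, "claw": 0.46}, {"offset": [0, 0.2, 0.28], "yaw": 0, "claw": 0.46}, {"offset": [0, 0.3, 0.28], "yaw": 0, "claw": 0.46}, {"offset": [0, 0.4, 0.28], "yaw": 0, "claw": 0.46}, {"offset": [0, 0.5, 0.28], "yaw": 0, "claw": 0.44}, {"offset": [0, 0.5, 0.28], "yaw": 0, "claw": 0.44}])

```text
time: 9.12
ee_pos: [0.5721, 0.2504, 0.1599]
tcp_rot: [-180.0, 0.0, 97.7]
wrist_force: [0.6, 0.1, -0.8]
opening: 0.0478
grasp_force: 0.0
```

Run:
```python
from h import *
o=get_obs();print(o["time"],o["ee_pos"],o['ee_pos']@e,o["wrist_force"],o["opening"])
for n in ("side",):
    im,d,W=pts(n); hsv=cv2.cvtColor(im,cv2.COLOR_RGB2HSV);H,S,V=[hsv[...,i].astype(int) for i in range(3)]
    m=((H>165)|(H<8))&(S>150)&(V<170)&(V>40); P=W[m]
    for y in (.19,.095):
      for z in np.arange(.06,.2,.016):
        Q=P[(abs(P[:,2]-z)<.004)&(abs(P@f-y)<.017)&(abs(P@e-.56)<.08)]
        if len(Q)>3: print(y,z.round(3),len(Q),np.percentile(Q@e,[5,50,95]).round(4))
```

```text
9.125 [0.57211427 0.25037874 0.15992664] 0.6005159958167896 [ 0.60269834  0.10443772 -0.75427858] 0.04783896318623957
0.19 0.06 5 [0.5396 0.5507 0.5608]
0.19 0.076 25 [0.5375 0.5428 0.5531]
0.19 0.092 23 [0.5499 0.5534 0.5703]
0.19 0.108 22 [0.558  0.5628 0.5696]
0.19 0.124 25 [0.567  0.5717 0.5947]
0.19 0.14 21 [0.5788 0.5823 0.588 ]
0.19 0.156 44 [0.5865 0.5935 0.6049]
0.095 0.076 19 [0.5391 0.5447 0.5488]
0.095 0.092 21 [0.5495 0.5539 0.5675]
0.095 0.108 22 [0.5583 0.5631 0.5666]
0.095 0.124 20 [0.5684 0.5726 0.582 ]
0.095 0.14 19 [0.5767 0.5804 0.5835]
```

The case is seated again, matching its neighbour's profile. Next is the middle case.

Emit:
servo_tool(rows=[{"offset": [0, 0, -0.25], "yaw": 0, "claw": 0.3}, {"offset": [0, 0, -0.5], "yaw": 0, "claw": 0.1}, {"offset": [-0.4, -0.03, -0.5], "yaw": 0, "claw": 0.1}, {"offset": [-0.96, -0.06, -0.5], "yaw": 0, "claw": 0.1}, {"offset": [-0.96, -0.06, -0.5], "yaw": 0, "claw": 0.1}, {"offset": [-0.96, -0.06, -0.2], "yaw": 0, "claw": 0.1}, {"offset": [-0.96, -0.06, 0.0], "yaw": 0, "claw": 0.1}, {"offset": [-0.96, -0.06, 0.15], "yaw": 0, "claw": 0.1}, {"offset": [-0.96, -0.06, 0.15], "yaw": 0, "claw": 0.5}, {"offset": [-0.96, -0.06, 0.15], "yaw": 0, "claw": 0.8}, {"offset": [-0.96, -0.06, 0.15], "yaw": 0, "claw": 0.8}, {"offset": [-0.96, -0.06, 0.15], "yaw": 0, "claw": 0.8}], squeeze=22)

```text
time: 10.68
ee_pos: [0.5788, 0.1547, 0.1463]
tcp_rot: [179.9, -0.0, 97.7]
wrist_force: [-0.1, 1.4, 4.2]
opening: 0.0442
grasp_force: 21.9
```

Emit:
servo_tool(rows=[{"offset": [0, -0.06, -0.03], "yaw": 0, "claw": 0.8}, {"offset": [0, -0.12, -0.05], "yaw": 0, "claw": 0.8}, {"offset": [0, -0.18, -0.08], "yaw": 0, "claw": 0.8}, {"offset": [0, -0.24, -0.11], "yaw": 0, "claw": 0.8}, {"offset": [0, -0.3, -0.14], "yaw": 0, "claw": 0.8}, {"offset": [0, -0.36, -0.17], "yaw": 0, "claw": 0.8}, {"offset": [0, -0.4, -0.2], "yaw": 0, "claw": 0.8}, {"offset": [0, -0.4, -0.2], "yaw": 0, "claw": 0.8}])

```text
time: 11.68
ee_pos: [0.5404, 0.1492, 0.1669]
tcp_rot: [179.7, -0.0, 97.7]
wrist_force: [5.0, 0.3, 5.8]
opening: 0.0317
grasp_force: 22.6
```

Emit:
servo_tool(rows=[{"offset": [0, -0.05, -0.02], "yaw": 0, "claw": 0.8}, {"offset": [0, -0.07, -0.06], "yaw": 0, "claw": 0.8}, {"offset": [0, -0.07, -0.12], "yaw": 0, "claw": 0.8}, {"offset": [0, -0.07, -0.2], "yaw": 0, "claw": 0.8}, {"offset": [0, -0.07, -0.3], "yaw": 0, "claw": 0.8}, {"offset": [0, -0.07, -0.4], "yaw": 0, "claw": 0.8}, {"offset": [0, -0.07, -0.4], "yaw": 0, "claw": 0.8}, {"offset": [0, -0.07, -0.4], "yaw": 0, "claw": 0.8}], squeeze=35)

```text
time: 12.68
ee_pos: [0.5321, 0.1481, 0.2059]
tcp_rot: [179.9, -0.0, 97.7]
wrist_force: [0.4, -0.3, 0.7]
opening: 0.0171
grasp_force: 0.0
```

```bash
cat > weigh.py <<'E'
from h import *
F=[]
for k in range(8):
    camera("side"); o=get_obs(); F.append(np.r_[o["wrist_force"],o["torque"]])
print(o["time"],o["ee_pos"],o["ee_pos"]@e,o["opening"],o["grasp_force"]); print(np.round(np.mean(F,0),2),np.round(np.std(F,0),2)) 
im,d,W=pts("side"); hsv=cv2.cvtColor(im,cv2.COLOR_RGB2HSV);H,S,V=[hsv[...,i].astype(int) for i in range(3)]
m=((H>165)|(H<8))&(S>150)&(V<170)&(V>40); P=W[m]; y=o["ee_pos"]@f
for z in np.arange(.06,.24,.016):
    Q=P[(abs(P[:,2]-z)<.004)&(abs(P@f-y)<.045)&(abs(P@e-.56)<.08)]
    if len(Q)>3: print(z.round(3),len(Q),np.percentile(Q@e,[5,50,95]).round(4),np.percentile(Q@f,[5,95]).round(3))
E
python3 weigh.py
```

```text
13.075 [0.53193411 0.148124   0.20554719] 0.5469953217950266 0.01729090972684678 0.0
[-0.14 -0.15 -0.16 -0.    0.01 -0.01] [0.67 0.53 0.51 0.03 0.01 0.04]
0.076 27 [0.5327 0.5347 0.5561] [0.04  0.114]
0.092 32 [0.5324 0.5349 0.5529] [0.043 0.115]
0.108 39 [0.5315 0.5341 0.5533] [0.043 0.114]
0.124 29 [0.531  0.533  0.5384] [0.042 0.112]
0.14 29 [0.5311 0.534  0.5589] [0.046 0.114]
0.156 38 [0.5315 0.5334 0.5539] [0.045 0.115]
0.172 48 [0.5302 0.5331 0.5544] [0.039 0.115]
```

It stood upright again, so I'll regrip deeper.

Emit:
servo_tool(rows=[{"offset": [0, 0, -0.15], "yaw": 0, "claw": 0.2}, {"offset": [0, 0.01, -0.15], "yaw": 0, "claw": 0.2}, {"offset": [0, 0.01, -0.15], "yaw": 0, "claw": 0.2}, {"offset": [0, 0.01, -0.15], "yaw": 0, "claw": 0.2}, {"offset": [0, 0.01, 0.1], "yaw": 0, "claw": 0.2}, {"offset": [0, 0.01, 0.3], "yaw": 0, "claw": 0.2}, {"offset": [0, 0.01, 0.5], "yaw": 0, "claw": 0.2}, {"offset": [0, 0.01, 0.5], "yaw": 0, "claw": 0.5}, {"offset": [0, 0.01, 0.5], "yaw": 0, "claw": 0.8}, {"offset": [0, 0.01, 0.5], "yaw": 0, "claw": 0.8}, {"offset": [0, 0.01, 0.5], "yaw": 0, "claw": 0.8}], squeeze=35)

```text
time: 14.5
ee_pos: [0.533, 0.1483, 0.1561]
tcp_rot: [180.0, -0.0, 97.7]
wrist_force: [-3.3, 0.0, 4.1]
opening: 0.0296
grasp_force: 38.9
```

Emit:
servo_tool(rows=[{"offset": [0, 0, -0.1], "yaw": 0, "claw": 0.8}, {"offset": [0, 0, -0.2], "yaw": 0, "claw": 0.8}, {"offset": [0, 0, -0.3], "yaw": 0, "claw": 0.8}, {"offset": [0, 0, -0.3], "yaw": 0, "claw": 0.8}, {"offset": [0, 0, -0.3], "yaw": 0, "claw": 0.8}, {"offset": [0, 0, -0.3], "yaw": 0, "claw": 0.8}])

```text
time: 15.25
ee_pos: [0.5328, 0.1482, 0.1848]
tcp_rot: [-180.0, 0.0, 97.7]
wrist_force: [0.4, 0.5, -1.0]
opening: 0.0299
grasp_force: 38.3
```

```bash
python3 weigh.py
```

```text
15.65 [0.53290897 0.14825923 0.18522782] 0.5479795260728564 0.029323651031216983 38.30168545246124
[-0.19  0.02 -1.73 -0.02 -0.01  0.  ] [0.52 0.25 0.46 0.02 0.02 0.04]
0.092 34 [0.5321 0.5346 0.5558] [0.05  0.114]
0.108 26 [0.5326 0.5347 0.5571] [0.044 0.115]
0.124 40 [0.533  0.5353 0.558 ] [0.045 0.114]
0.14 37 [0.5331 0.5359 0.5561] [0.044 0.115]
0.156 20 [0.5324 0.5341 0.5572] [0.038 0.114]
0.172 19 [0.5327 0.5365 0.5553] [0.093 0.114]
0.188 23 [0.5331 0.5382 0.558 ] [0.097 0.116]
0.204 47 [0.5333 0.5474 0.5608] [0.071 0.115]
```

It weighs 1.73 N, so this one is empty as well. I'll put it back; the third must be full.

Emit:
servo_tool(rows=[{"offset": [0, 0, 0.1], "yaw": 0, "claw": 0.8}, {"offset": [0, 0, 0.2], "yaw": 0, "claw": 0.8}, {"offset": [0, 0, 0.28], "yaw": 0, "claw": 0.8}, {"offset": [0, 0, 0.28], "yaw": 0, "claw": 0.8}, {"offset": [0, 0, 0.28], "yaw": 0, "claw": 0.5}, {"offset": [0, 0, 0.25], "yaw": 0, "claw": 0.46}, {"offset": [0, 0.1, 0.25], "yaw": 0, "claw": 0.46}, {"offset": [0, 0.2, 0.25], "yaw": 0, "claw": 0.46}, {"offset": [0, 0.3, 0.25], "yaw": 0, "claw": 0.46}, {"offset": [0, 0.4, 0.25], "yaw": 0, "claw": 0.46}, {"offset": [0, 0.52, 0.25], "yaw": 0, "claw": 0.44}, {"offset": [0, 0.52, 0.25], "yaw": 0, "claw": 0.44}])

```text
time: 17.2
ee_pos: [0.5851, 0.1553, 0.1599]
tcp_rot: [-180.0, 0.0, 97.7]
wrist_force: [-0.4, 0.8, 0.3]
opening: 0.0477
grasp_force: 0.0
```

```bash
sed -i 's/range(8)/range(1)/' weigh.py; python3 weigh.py
```

```text
17.25 [0.58467469 0.15522608 0.15995027] 0.6002129170347105 0.04794439042349959 0.0
[ 0.41 -0.26 -0.63 -0.05 -0.   -0.04] [0. 0. 0. 0. 0. 0.]
0.06 7 [0.5403 0.5421 0.5596] [0.05  0.111]
0.076 49 [0.5399 0.5439 0.5544] [0.046 0.114]
0.092 53 [0.5501 0.5543 0.5627] [0.038 0.115]
0.108 51 [0.558  0.5629 0.568 ] [0.04  0.115]
0.124 58 [0.5676 0.5725 0.588 ] [0.043 0.115]
0.14 35 [0.5763 0.5816 0.5999] [0.046 0.116]
0.156 57 [0.5876 0.5978 0.6075] [0.06  0.114]
```

Emit:
servo_tool(rows=[{"offset": [0, 0, -0.25], "yaw": 0, "claw": 0.3}, {"offset": [0, 0, -0.5], "yaw": 0, "claw": 0.1}, {"offset": [-0.4, -0.03, -0.5], "yaw": 0, "claw": 0.1}, {"offset": [-0.95, -0.06, -0.5], "yaw": 0, "claw": 0.1}, {"offset": [-0.95, -0.06, -0.5], "yaw": 0, "claw": 0.1}, {"offset": [-0.95, -0.06, -0.2], "yaw": 0, "claw": 0.1}, {"offset": [-0.95, -0.06, 0.0], "yaw": 0, "claw": 0.1}, {"offset": [-0.95, -0.06, 0.15], "yaw": 0, "claw": 0.1}, {"offset": [-0.95, -0.06, 0.15], "yaw": 0, "claw": 0.5}, {"offset": [-0.95, -0.06, 0.15], "yaw": 0, "claw": 0.8}, {"offset": [-0.95, -0.06, 0.15], "yaw": 0, "claw": 0.8}, {"offset": [-0.95, -0.06, 0.15], "yaw": 0, "claw": 0.8}], squeeze=25)

```text
time: 18.8
ee_pos: [0.5917, 0.0605, 0.1464]
tcp_rot: [179.9, -0.0, 97.7]
wrist_force: [-0.2, 0.7, 5.0]
opening: 0.0433
grasp_force: 24.8
```

Emit:
servo_tool(rows=[{"offset": [0, -0.06, -0.03], "yaw": 0, "claw": 0.8}, {"offset": [0, -0.12, -0.05], "yaw": 0, "claw": 0.8}, {"offset": [0, -0.18, -0.08], "yaw": 0, "claw": 0.8}, {"offset": [0, -0.24, -0.11], "yaw": 0, "claw": 0.8}, {"offset": [0, -0.3, -0.14], "yaw": 0, "claw": 0.8}, {"offset": [0, -0.36, -0.17], "yaw": 0, "claw": 0.8}, {"offset": [0, -0.42, -0.2], "yaw": 0, "claw": 0.8}, {"offset": [0, -0.46, -0.2], "yaw": 0, "claw": 0.8}, {"offset": [0, -0.46, -0.2], "yaw": 0, "claw": 0.8}])

```text
time: 19.92
ee_pos: [0.55, 0.0545, 0.1688]
tcp_rot: [179.3, 0.0, 97.7]
wrist_force: [15.8, 2.6, 11.0]
opening: 0.0309
grasp_force: 23.5
```

```bash
python3 weigh.py
```

```text
19.975 [0.54997838 0.05452023 0.16883798] 0.5523342862242234 0.030744722800171705 23.565336840692908
[15.58  2.98 10.36  0.47 -3.02  0.  ] [0. 0. 0. 0. 0. 0.]
0.06 4 [0.5477 0.5508 0.5532] [0.016 0.022]
0.076 29 [0.5332 0.5364 0.5518] [-0.045  0.019]
0.092 24 [0.5329 0.5353 0.5518] [-0.053  0.017]
0.108 27 [0.5337 0.5369 0.5568] [-0.046  0.021]
0.124 26 [0.5354 0.5374 0.5399] [-0.053  0.018]
0.14 22 [0.5346 0.5391 0.5589] [-0.018  0.021]
0.156 20 [0.5375 0.5468 0.5614] [-0.001  0.021]
0.172 52 [0.5385 0.555  0.5649] [-0.032  0.018]
```

Emit:
servo_tool(rows=[{"offset": [0, 0.03, 0], "yaw": 0, "claw": 0.5}, {"offset": [0, 0.03, 0], "yaw": 0, "claw": 0.5}, {"offset": [0, 0.03, 0.06], "yaw": 0, "claw": 0.5}, {"offset": [0, 0.03, 0.13], "yaw": 0, "claw": 0.5}, {"offset": [0, 0.03, 0.13], "yaw": 0, "claw": 0.8}, {"offset": [0, 0.03, 0.13], "yaw": 0, "claw": 0.8}, {"offset": [0, 0.03, 0.13], "yaw": 0, "claw": 0.8}], squeeze=45)

```text
time: 20.9
ee_pos: [0.5487, 0.0545, 0.1518]
tcp_rot: [-180.0, 0.0, 97.7]
wrist_force: [4.9, 0.0, 1.0]
opening: 0.0303
grasp_force: 43.2
```

Emit:
servo_tool(rows=[{"offset": [0, 0, -0.1], "yaw": 0, "claw": 0.8}, {"offset": [0, 0, -0.2], "yaw": 0, "claw": 0.8}, {"offset": [0, 0, -0.3], "yaw": 0, "claw": 0.8}, {"offset": [0, 0, -0.35], "yaw": 0, "claw": 0.8}, {"offset": [0, 0, -0.35], "yaw": 0, "claw": 0.8}, {"offset": [0, 0, -0.35], "yaw": 0, "claw": 0.8}])

```text
time: 21.65
ee_pos: [0.5486, 0.0545, 0.1869]
tcp_rot: [-180.0, 0.0, 97.7]
wrist_force: [0.1, 0.0, -5.0]
opening: 0.0296
grasp_force: 45.1
```

```bash
sed -i 's/range(1)/range(4)/' weigh.py; python3 weigh.py
```

```text
21.85 [0.5486055  0.05448453 0.18696317] 0.5509689745354983 0.029495700294250353 45.119497776031494
[ 0.16 -0.13 -3.58 -0.02 -0.    0.02] [0.61 0.48 0.2  0.03 0.04 0.04]
0.092 32 [0.5353 0.5373 0.5579] [-0.057  0.019]
0.108 36 [0.5345 0.5379 0.5552] [-0.054  0.022]
0.124 31 [0.5352 0.5374 0.5535] [-0.052  0.02 ]
0.14 35 [0.5351 0.5377 0.5594] [-0.051  0.02 ]
0.156 17 [0.5358 0.537  0.5458] [-0.056  0.02 ]
0.172 15 [0.5345 0.538  0.5611] [0.003 0.02 ]
0.188 24 [0.5357 0.5393 0.5605] [-0.003  0.02 ]
0.204 25 [0.5358 0.54   0.5605] [-0.005  0.02 ]
```

It weighs 3.6 N, so this is the full case, held upright. Lifting and carrying it toward the rack.

Emit:
servo_tool(rows=[{"offset": [0, 0, -0.3], "yaw": 0, "claw": 0.8}, {"offset": [0, 0, -0.6], "yaw": 0, "claw": 0.8}, {"offset": [0, -0.1, -0.85], "yaw": 0, "claw": 0.8}, {"offset": [-0.3, -0.3, -0.85], "yaw": -0.007, "claw": 0.8}, {"offset": [-0.6, -0.5, -0.85], "yaw": -0.015, "claw": 0.8}, {"offset": [-0.9, -0.8, -0.85], "yaw": -0.015, "claw": 0.8}, {"offset": [-1, -1, -0.85], "yaw": -0.015, "claw": 0.8}, {"offset": [-1, -1, -0.85], "yaw": -0.015, "claw": 0.8}])

```text
time: 22.9
ee_pos: [0.4623, -0.0588, 0.2728]
tcp_rot: [180.0, 0.0, 100.3]
wrist_force: [0.7, 0.0, -3.7]
opening: 0.0295
grasp_force: 46.8
```

Emit:
servo_tool(rows=[{"offset": [-0.3, 0, 0], "yaw": 0, "claw": 0.8}, {"offset": [-0.6, 0, 0], "yaw": 0, "claw": 0.8}, {"offset": [-0.8, 0, 0], "yaw": 0, "claw": 0.8}, {"offset": [-0.8, 0, 0], "yaw": 0, "claw": 0.8}, {"offset": [-0.8, 0, 0], "yaw": 0, "claw": 0.8}])

```text
time: 23.52
ee_pos: [0.4777, -0.1362, 0.2722]
tcp_rot: [-180.0, -0.0, 100.4]
wrist_force: [-0.4, 0.4, -4.5]
opening: 0.0294
grasp_force: 46.9
```

Run:
```python
from h import *
o=get_obs();print(o["time"],o["ee_pos"],o["tcp_rot"],o["opening"])
np.set_printoptions(precision=4,suppress=True)
im,d,W=pts("wrist"); cv2.imwrite("pics/w3.png",im[...,::-1]); np.savez("w3.npz",im=im,W=W,d=d)
print(to([.465,-.181,.113],100.4))
a=np.deg2rad(10.4); ex=np.array([np.cos(a),np.sin(a),0]); ey=np.array([-np.sin(a),np.cos(a),0])
for n in ("wrist","top","side"):
    if n!="wrist": im,d,W=pts(n)
    hsv=cv2.cvtColor(im,cv2.COLOR_RGB2HSV);H,S,V=[hsv[...,i].astype(int) for i in range(3)]
    g=(H>40)&(H<75)&(S>120)&(V>90)&(abs(W[...,0]-.47)<.06)&(abs(W[...,1]+.18)<.09)
    P=W[g]; print(n,len(P))
    if len(P)>20:
        print(" mean",P.mean(0),"ex",np.percentile(P@ex,[1,5,50,95,99]),"ey",np.percentile(P@ey,[1,5,95,99]),"z",np.percentile(P[:,2],[5,50,95]))
        print(cv2.minAreaRect(P[:,:2].astype(np.float32)*1000))
    # wall tops
    Q=W.reshape(-1,3); Q=Q[(Q[:,2]>.036)&(Q[:,2]<.052)&(abs(Q[:,0]-.47)<.09)&(abs(Q[:,1]+.18)<.08)]
    if len(Q): h,b=np.histogram(Q@ex,np.arange(.38,.54,.003)); print([(round(x*1000),int(c)) for x,c in zip(b,h) if c>3])
```

```text
23.525 [ 0.47769688 -0.13622101  0.27219434] [-1.79987467e+02 -2.96595410e-02  1.00449198e+02] 0.029360186144356426
(array([-0.419, -0.206,  1.593]), np.float64(0.00039944467131426285))
wrist 149
 mean [ 0.4526 -0.1381  0.0228] ex [0.3921 0.3924 0.4157 0.4521 0.4595] ey [-0.2861 -0.2489 -0.181  -0.1806] z [-0.0006  0.0107  0.1937]
((431.0290222167969, -180.69517517089844), (165.34869384765625, 50.804317474365234), 60.916873931884766)
[(401, 97), (404, 104), (407, 38), (470, 14), (473, 56), (476, 27), (479, 39), (482, 8), (485, 9), (488, 9), (491, 12), (494, 7), (497, 8), (500, 7), (503, 10), (506, 7), (509, 23), (512, 43), (515, 34)]
top 0
[(509, 5)]
side 80
 mean [ 0.4648 -0.1656  0.0145] ex [0.4077 0.4103 0.428  0.4375 0.4392] ey [-0.3042 -0.2949 -0.2096 -0.2071] z [0.0059 0.0134 0.0438]
((461.7908935546875, -175.257568359375), (34.066932678222656, 97.83036804199219), 9.433197021484375)
[(401, 21), (404, 14), (407, 8), (440, 10), (443, 20), (446, 9), (470, 18), (473, 11), (476, 11), (479, 13), (482, 8), (497, 4), (503, 4), (512, 5)]
```

View pics/w3.png

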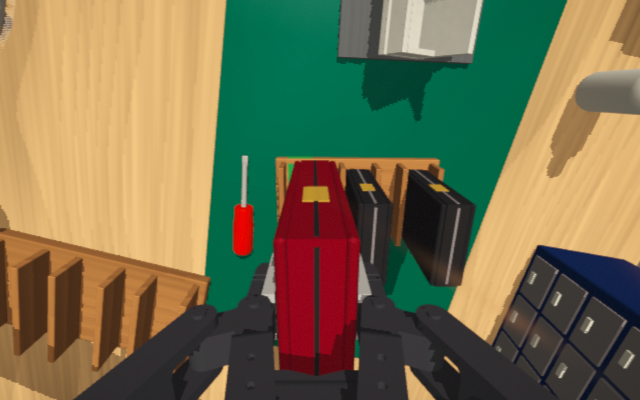

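The wrist view shows the held case upright, with its top face around (316,200). The rack walls run near columns 282, 345, 378 and 400, the black cases are to the right, and the slot's near wall is at (282,175). I'll pin down the slot walls more finely.

Run:
```python
from h import *
np.set_printoptions(precision=4,suppress=True)
a=np.deg2rad(10.4); ex=np.array([np.cos(a),np.sin(a),0]); ey=np.array([-np.sin(a),np.cos(a),0])
z=np.load("w3.npz"); Ws={"wrist":z["W"],"side":pts("side")[2],"top0":np.load("top.npz")["W"],"side0":np.load("side.npz")["W"]}
for n,W in Ws.items():
    Q=W.reshape(-1,3); Q=Q[(Q[:,2]>.040)&(Q[:,2]<.052)]; x=Q@ex; y=Q@ey
    for c in (.404,.444,.474,.514,.544,.584):
        s=(abs(x-c)<.008)&(abs(y+.26)<.055)
        if s.sum()>8:
            k=np.polyfit(y[s],x[s],1); print(n,c,s.sum(),np.percentile(x[s],[3,50,97]),"y",y[s].min().round(3),y[s].max().round(3),"z",np.median(Q[s,2]),"slope deg",np.rad2deg(k[0]).round(1))
o=get_obs(); P=z["W"]; print("tcp",o["ee_pos"]@ex,o["ee_pos"]@ey)
im=z["im"]; hsv=cv2.cvtColor(im,cv2.COLOR_RGB2HSV);H,S,V=[hsv[...,i].astype(int) for i in range(3)]
m=((H>170)|(H<5))&(S>150)&(V<200)&(abs(P@ey-o["ee_pos"]@ey)<.06)&(abs(P@ex-o["ee_pos"]@ex)<.03)
C=P[m]; print(len(C),"z",np.percentile(C[:,2],[.5,1,5,99]))
for zz in np.arange(.17,.31,.02):
    s=abs(C[:,2]-zz)<.005
    if s.sum()>10: print(zz.round(2),s.sum(),"x",np.percentile(C[s]@ex,[2,98]),"y",np.percentile(C[s]@ey,[2,98]))
S_=Ws["side"]; C=S_.reshape(-1,3); im2=camera("side")[0]; h=cv2.cvtColor(im2,cv2.COLOR_RGB2HSV).reshape(-1,3).astype(int)
m=((h[:,0]>165)|(h[:,0]<8))&(h[:,1]>150)&(h[:,2]<170)&(abs(C@ey-o["ee_pos"]@ey)<.06)&(abs(C@ex-o["ee_pos"]@ex)<.04)
C=C[m]; print("side case z",np.percentile(C[:,2],[1,5,95,99]),"y",np.percentile(C@ey,[1,99]),"x",np.percentile(C@ex,[1,99]))
```

```text
wrist 0.404 229 [0.4017 0.4046 0.4075] y -0.27 -0.213 z 0.04553762763254826 slope deg 2.0
wrist 0.474 123 [0.472  0.4758 0.4806] y -0.248 -0.214 z 0.04547020296612492 slope deg -8.5
wrist 0.514 90 [0.5073 0.5142 0.5172] y -0.233 -0.214 z 0.045373361714743626 slope deg -3.2
wrist 0.544 685 [0.5409 0.5449 0.5497] y -0.31 -0.215 z 0.04535783390587217 slope deg 0.7
wrist 0.584 80 [0.577  0.5837 0.5868] y -0.228 -0.215 z 0.04490703766362239 slope deg 2.4
side 0.404 37 [0.4018 0.4048 0.4092] y -0.311 -0.214 z 0.04556785589995305 slope deg 0.0
side 0.444 35 [0.4416 0.4454 0.4488] y -0.309 -0.218 z 0.046429717998990316 slope deg 0.4
side 0.474 41 [0.4719 0.475  0.481 ] y -0.307 -0.212 z 0.04597920753210172 slope deg -0.1
side 0.514 14 [0.5065 0.5139 0.5194] y -0.233 -0.211 z 0.04652949593710587 slope deg 4.8
side 0.544 43 [0.5414 0.546  0.551 ] y -0.309 -0.213 z 0.045415071873904145 slope deg -0.7
side 0.584 9 [0.5768 0.583  0.59  ] y -0.232 -0.216 z 0.047403737614553965 slope deg -2.7
top0 0.404 71 [0.4006 0.4035 0.4064] y -0.308 -0.215 z 0.04704661004846611 slope deg 0.5
top0 0.444 75 [0.4
[... 489 characters left out ...]
487748596083596 slope deg 0.5
side0 0.444 34 [0.4416 0.4447 0.449 ] y -0.313 -0.215 z 0.04560518244141454 slope deg 0.6
side0 0.474 39 [0.4715 0.4768 0.4812] y -0.301 -0.22 z 0.04521742882758484 slope deg -0.6
tcp 0.4452201326068349 -0.22010454159968706
14243 z [0.1757 0.1813 0.217  0.2974]
0.17 64 x [0.4313 0.4569] y [-0.1808 -0.1799]
0.19 141 x [0.4313 0.4577] y [-0.181  -0.1798]
0.21 188 x [0.4314 0.4583] y [-0.1812 -0.1798]
0.23 227 x [0.4311 0.4582] y [-0.181  -0.1798]
0.25 211 x [0.4308 0.4587] y [-0.1812 -0.1799]
0.27 554 x [0.4316 0.4588] y [-0.1813 -0.1798]
0.29 1300 x [0.4314 0.4601] y [-0.2325 -0.1798]
side case z [0.1007 0.1735 0.2981 0.3004] y [-0.2654 -0.1771] x [0.4286 0.4803]
```

Wall centres agree across the three cameras, giving a slot centre at ex 0.4246 and ey −0.262. The case is centred in the jaws with its foot about 0.104 below the TCP.

Emit:
servo_tool(rows=[{"offset": [-0.2, -0.1, 0], "yaw": 0, "claw": 0.8}, {"offset": [-0.42, -0.206, 0], "yaw": 0.002, "claw": 0.8}, {"offset": [-0.42, -0.206, 0.3], "yaw": 0.002, "claw": 0.8}, {"offset": [-0.42, -0.206, 0.6], "yaw": 0.002, "claw": 0.8}, {"offset": [-0.42, -0.206, 0.95], "yaw": 0.002, "claw": 0.8}, {"offset": [-0.42, -0.206, 0.95], "yaw": 0.002, "claw": 0.8}, {"offset": [-0.42, -0.206, 0.95], "yaw": 0.002, "claw": 0.8}])

```text
time: 24.65
ee_pos: [0.4653, -0.1817, 0.1788]
tcp_rot: [179.9, 0.0, 100.1]
wrist_force: [-0.4, 0.2, -3.5]
opening: 0.0294
grasp_force: 47.0
```

Run:
```python
from h import *
np.set_printoptions(precision=4,suppress=True)
a=np.deg2rad(10.1); ex=np.array([np.cos(a),np.sin(a),0]); ey=np.array([-np.sin(a),np.cos(a),0])
o=get_obs(); print(o["time"],o["ee_pos"],o["tcp_rot"],o["ee_pos"]@ex,o["ee_pos"]@ey,o["wrist_force"],o["opening"])
for n in ("wrist","side"):
    im,d,W=pts(n)
    Q=W.reshape(-1,3); Q=Q[(Q[:,2]>.040)&(Q[:,2]<.052)]; x=Q@ex; y=Q@ey
    for c in (.405,.446):
        s=(abs(x-c)<.008)&(abs(y+.26)<.055)
        if s.sum()>8: print(n,c,s.sum(),np.percentile(x[s],[3,50,97]),"y",y[s].min().round(3),y[s].max().round(3))
    hsv=cv2.cvtColor(im,cv2.COLOR_RGB2HSV);H,S,V=[hsv[...,i].astype(int) for i in range(3)]
    C=W[((H>170)|(H<5))&(S>150)&(V<200)&(abs(W@ey-o["ee_pos"]@ey)<.06)&(abs(W@ex-o["ee_pos"]@ex)<.03)]
    for zz in (.075,.09,.11,.13,.16,.18):
        s=abs(C[:,2]-zz)<.005
        if s.sum()>5: print(zz,s.sum(),"x",np.percentile(C[s]@ex,[2,50,98]),"y",np.percentile(C[s]@ey,[2,98]))
```

```text
24.65 [ 0.4653 -0.1817  0.1788] [179.9282   0.0432 100.0967] 0.42623990791093125 -0.26051950108179633 [-0.3872  0.1521 -3.4835] 0.029446853009404726
wrist 0.405 229 [0.4032 0.4055 0.4088] y -0.244 -0.211
wrist 0.446 282 [0.4431 0.4462 0.4487] y -0.248 -0.211
0.075 41 x [0.412  0.427  0.4386] y [-0.2213 -0.2202]
0.09 125 x [0.4121 0.427  0.4388] y [-0.2211 -0.2201]
0.11 164 x [0.4121 0.4244 0.4388] y [-0.2214 -0.2202]
0.13 235 x [0.4122 0.4246 0.4392] y [-0.2215 -0.2201]
0.16 228 x [0.4119 0.4192 0.4397] y [-0.2217 -0.2202]
0.18 603 x [0.4124 0.427  0.4397] y [-0.2215 -0.2201]
side 0.405 37 [0.4032 0.4059 0.4111] y -0.308 -0.211
side 0.446 17 [0.4434 0.4468 0.4508] y -0.257 -0.214
0.075 14 x [0.4117 0.417  0.4375] y [-0.2763 -0.2191]
0.09 26 x [0.4109 0.4126 0.4369] y [-0.2942 -0.2191]
0.11 31 x [0.4099 0.4136 0.4349] y [-0.3016 -0.2208]
0.13 30 x [0.4114 0.4187 0.4374] y [-0.292  -0.2163]
0.16 9 x [0.4109 0.4126 0.432 ] y [-0.2459 -0.2217]
0.18 22 x [0.4113 0.4178 0.4375] y [-0.2501 -0.2205]
```

The case is centred on the slot to within 0.5 mm. Lowering it.

Emit:
servo_tool(rows=[{"offset": [0, 0, 0.15], "yaw": 0, "claw": 0.8}, {"offset": [0, 0, 0.3], "yaw": 0, "claw": 0.8}, {"offset": [0, 0, 0.4], "yaw": 0, "claw": 0.8}, {"offset": [0, 0, 0.5], "yaw": 0, "claw": 0.8}, {"offset": [0, 0, 0.56], "yaw": 0, "claw": 0.8}, {"offset": [0, 0, 0.6], "yaw": 0, "claw": 0.8}, {"offset": [0, 0, 0.6], "yaw": 0, "claw": 0.8}])

```text
time: 25.62
ee_pos: [0.4651, -0.1818, 0.1177]
tcp_rot: [180.0, 0.0, 100.1]
wrist_force: [-0.6, 0.8, -1.2]
opening: 0.0293
grasp_force: 47.3
```

Emit:
servo_tool(rows=[{"offset": [0, 0, 0.015], "yaw": 0, "claw": 0.8}, {"offset": [0, 0, 0.025], "yaw": 0, "claw": 0.8}, {"offset": [0, 0, 0.025], "yaw": 0, "claw": 0.8}])

```text
time: 26.0
ee_pos: [0.4651, -0.1819, 0.1176]
tcp_rot: [179.9, 0.1, 100.1]
wrist_force: [-8.5, 4.6, 19.7]
opening: 0.0296
grasp_force: 50.1
```

The foot is on the floor with firm contact at the expected height. I'll ease off, open partly and retreat.

Emit:
servo_tool(rows=[{"offset": [0, 0, -0.02], "yaw": 0, "claw": 0.8}, {"offset": [0, 0, -0.02], "yaw": 0, "claw": 0.55}, {"offset": [0, 0, -0.02], "yaw": 0, "claw": 0.5}, {"offset": [0, 0, -0.02], "yaw": 0, "claw": 0.5}, {"offset": [0, 0, -0.02], "yaw": 0, "claw": 0.5}])

```text
time: 26.62
ee_pos: [0.465, -0.1818, 0.1167]
tcp_rot: [-180.0, -0.0, 100.1]
wrist_force: [-0.3, 0.3, -1.3]
opening: 0.0426
grasp_force: 0.0
```

Emit:
servo_tool(rows=[{"offset": [0, 0, -0.2], "yaw": 0, "claw": 0.5}, {"offset": [0, 0, -0.5], "yaw": 0, "claw": 0.5}, {"offset": [0, 0, -0.9], "yaw": 0, "claw": 0.5}, {"offset": [0, 0, -0.9], "yaw": 0, "claw": 0.5}])

```text
time: 27.12
ee_pos: [0.4661, -0.1822, 0.2098]
tcp_rot: [179.8, 0.1, 100.1]
wrist_force: [1.2, 0.0, -0.8]
opening: 0.0425
grasp_force: 0.0
```

Emit:
servo_tool(rows=[{"offset": [-0.4, -0.3, -0.3], "yaw": 0, "claw": 0.5}, {"offset": [-0.9, -0.8, -0.6], "yaw": 0, "claw": 0.5}, {"offset": [-1, -1, -0.6], "yaw": 0, "claw": 0.5}, {"offset": [-1, -1, -0.6], "yaw": 0, "claw": 0.5}])

```text
time: 27.62
ee_pos: [0.3828, -0.2992, 0.2666]
tcp_rot: [-180.0, 0.0, 99.9]
wrist_force: [-0.2, 0.3, 0.3]
opening: 0.0427
grasp_force: 0.0
```

Run:
```python
from h import *
np.set_printoptions(precision=4,suppress=True)
a=np.deg2rad(10.1); ex=np.array([np.cos(a),np.sin(a),0]); ey=np.array([-np.sin(a),np.cos(a),0])
o=get_obs(); print(o["time"],o["ee_pos"],o["wrist_force"])
for n in ("top","side"):
    im,d,W=pts(n); cv2.imwrite(f"pics/{n}_end.png",im[...,::-1])
    hsv=cv2.cvtColor(im,cv2.COLOR_RGB2HSV);H,S,V=[hsv[...,i].astype(int) for i in range(3)]
    C=W[((H>165)|(H<8))&(S>130)&(V<170)&(V>35)&(abs(W@ey+.26)<.06)&(abs(W@ex-.425)<.04)&(W[...,2]>.05)]
    print(n,len(C))
    if len(C)<10: continue
    hi=np.percentile(C[:,2],98);T=C[C[:,2]>hi-.006]; print("top z",hi,T.mean(0),cv2.minAreaRect(T[:,:2].astype(np.float32)*1000))
    for zz in (.06,.09,.12): 
        s=abs(C[:,2]-zz)<.006
        if s.sum()>4: print(zz,np.percentile(C[s]@ex,[5,50,95]))
prof()
t=cv2.imread("pics/top_end.png")[110:260,180:430]; s=cv2.imread("pics/side_end.png")[100:300,180:460]
cv2.imwrite("pics/end.png",np.vstack([cv2.resize(t,(500,300)),cv2.resize(s,(500,300))]))
```

```text
27.625 [ 0.3828 -0.2992  0.2666] [-0.2186  0.2958  0.2545]
top 446
top z 0.14628018280686275 [ 0.4633 -0.1808  0.1432] ((463.45672607421875, -181.73741149902344), (29.92069435119629, 78.46512603759766), 10.33095645904541)
0.06 [0.4091 0.4097 0.4223]
0.09 [0.4094 0.4098 0.4341]
0.12 [0.4092 0.4097 0.4362]
side 353
top z 0.1452453585056536 [ 0.4632 -0.1786  0.1425] ((463.56329345703125, -181.88059997558594), (29.38896369934082, 87.28932189941406), 8.565693855285645)
0.06 [0.4102 0.4136 0.4361]
0.09 [0.4107 0.4124 0.4401]
0.12 [0.4103 0.4131 0.4372]
top 0.17 n 770 top z 0.1626 x' at top 0.5919 x' near z=.1 0.5552 y' rng [0.13   0.2065]
top 0.075 n 762 top z 0.1625 x' at top 0.5919 x' near z=.1 0.5554 y' rng [0.0371 0.1121]
top -0.019 few
side 0.17 n 522 top z 0.1599 x' at top 0.5936 x' near z=.1 0.5575 y' rng [0.1298 0.2113]
side 0.075 n 461 top z 0.1614 x' at top 0.5936 x' near z=.1 0.5577 y' rng [0.0361 0.1155]
side -0.019 few
```

View pics/end.png

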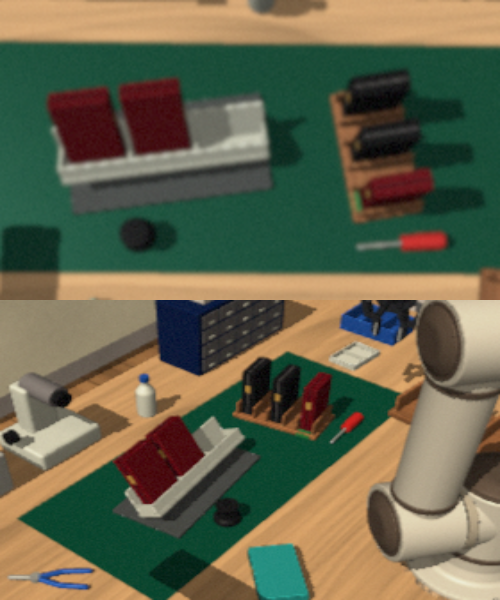

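The final views show the full case upright in the slot, level with the black cases at (395,187) in the top half. The two empty cases are leaning in the stand at (85,125) and (155,115), and everything else is undisturbed.

```bash
python3 -c "
from workcell import *
print(job_done())"
```

```text
the job is handed in; nothing more can be done
None
```

The full case (3.6 N, against 1.6 N and 1.7 N for the two empty ones) stands upright in the green slot of the rack, both empty cases are seated back in the stand, and the job is handed in at about 28 s.

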